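Swing out the drying rack's arm and lay the lacquered slat across it

TASK

Swing the drying rack's folded arm out by its orange post until it clicks home at its end stop, parallel to the fixed arm. Then take the red lacquered slat from the table and lay it level across both arms, square to them and centred between them, behind their end posts: lower it right onto the arms before letting go, do not drop it. Leave the arm fully out and everything else on the table where it is.

Things in the scene. Friction and masses are not known exactly. Their poses are not given: they have to be found in the camera images.
- rack: Drying rack, fixed to the table, open at front and back: a wooden base board 275 x 330 x 12 mm (x -155 to +120 mm) carrying two arms in front and a wire shelf over its rear. Origin: on the table, below the hinge line of the arms. x points to the rack's rear (away from the robot), y to its left, z up. All rack points have these axes. Under the arms are only the board and slim stalks.
- shelf_edge (a point): Middle of the front edge of the white wire shelf, at its underside, 275 mm above the table, rack x = -5 mm. The shelf reaches 120 mm back from here and 163 mm to either side; bowls on it rise to 341 mm. It stands on four 12 mm posts at rack x = +10 and +100 mm, y = +/-152 mm.
- fixed_post (a point): Foot of the dark upright 18 mm end post of the FIXED arm, at the arm's top (65 mm above the table); rack x = -130, y = -85 mm. The post rises 60 mm. The arm is a level dark wooden bar 16 mm wide along rack x, from x = -157 to -12 mm.
- swing_arm (a joint): SWINGING arm: level dark bar 16 mm wide, 145 mm long, top 65 mm above the table. 0: folded below the shelf, pointing to rack -y and 0.25 rad rearwards. Grows as the free end swings out; 1.821 (end stop): straight to the front. An over-centre spring resists (up to 4 N at the post), then past 1.6 rad snaps it home and holds it (3 N). Let go earlier it springs back.
- grip (a point): On the axis of the orange upright post (18 mm thick, 60 mm tall) near the free end of the swinging arm, 130 mm from the hinge, 43 mm above the arm's top, 108 mm above the table. While folded it stands 22 to 37 mm behind the shelf's front edge, under it: not reachable straight down, but from the front with the tool tilted about 38 deg. Rack position (-130 sin(q-0.25), 70 - 130 cos(q-0.25)) mm.
- hinge (a point): On the swinging arm's vertical hinge axis at the height of the arms' tops (65 mm above the table); rack x = 0, y = +70 mm.
- rest (a point): Where the middle of the slat's underside should lie: midway between the arms (when the swinging arm is out), at the height of their tops (65 mm above the table), 90 mm in front of the hinge, 85 mm in front of the shelf's front edge, 40 mm behind the posts' axes. The slat's length is to lie along y.
- slat: Dark-red lacquered wooden slat, 200 x 34 x 16 mm, about 110 g, loose, lying flat on the table to the right of the rack. Origin: centre of its underside; x along its length, y across its width, z up.
- dropper: Bystander, loose: amber dropper bottle, 40 mm across, 95 mm tall. Origin: centre of its underside.
- tin: Bystander, loose: black-and-white chequered tin, 170 x 60 x 34 mm. Origin: centre of its underside. Long axis x.
- tape: Bystander, loose: turquoise roll of tape lying flat, 70 mm across, 24 mm tall. Origin: centre of its underside.
- mug: Bystander, loose: white mug, 80 mm across, 90 mm tall. Origin: centre of its underside.
- jar: Bystander, loose: glass jar with white lid, 70 mm across, 90 mm tall. Origin: centre of its underside.
- brush: Bystander, loose: brush lying on the table, about 200 mm long, along its x axis.
- block: Bystander, loose: dark wooden block, 120 x 50 x 35 mm. Origin: centre of its underside. Long axis x.

How it is judged:
By the outcome, as a careful person would: the job done as asked, in the order asked, and still so for the second after the job is handed in, with the robot touching nothing.
It also fails if it takes over 64 s, if anything falls off the work surface, if the arm or the gripper's body presses on something with over 40 N, if the wrist force passes 120 N, or if a joint passes its speed limit or range.

ROBOT

A 7-joint arm with a two-finger parallel gripper is mounted at the origin on the work surface. World frame = base frame: x ahead of the robot, y to its left, z up, the work surface at z = 0. Lengths are in m, angles in rad, forces in N, time in s.
With the tool pointing down it reaches from about 0.4 to 0.875 m from the base axis. Payload 19.3 kg.
Tool frame: the origin (TCP) lies at the very end of the fingers, on their centre line; the grasp point (between the pads) lies 19 mm behind it; z points along the fingers, y is the direction in which the jaws open and shut (so a half turn about z gives the same grasp; the last joint's range is limited). The gripper opens to 85 mm and grips with 20 to 120 N. Pads are 22 mm wide; open, the fingers measure 114 mm over their backs; the gripper's body (76 mm by 85 mm) begins 54 mm behind the grasp point. The pads swing forward as they close: fully open they stand 13 mm farther back than shut.
Start: joints at [-1.385, 0.521, -0.036, 1.599, 0.021, 1.021, -0.113], TCP at [0.158, 0.605, 0.231] pointing down, gripper open.
Joint ranges: [-2.91, 2.91], [-0.3, 2.13], [-1.5, 1.42], [0.17, 2.43], [-1.26, 4.41], [0.16, 1.93], [-2.52, 2.52]. Speed limits (rad/s): [1.89, 1.89, 2.39, 2.39, 3.01, 3.01, 3.01].

INTERFACE

Orientations are given as [roll, pitch, yaw] about the fixed x, y, z axes, in that order (R = Rz(yaw) Ry(pitch) Rx(roll)).
In Python, from workcell import bot, grab_frame, calibration, workorder gives the robot as it stands.
- The arm moves only by the tool move_arm, never from a script. Its arguments are lists of equal length, an entry for each row: "jaw": the closure in counts, from 0 (fully open) to 255 (shut); "dp": the shift along the tool's x, y, z in units of 800 mm (1.0 is 800 mm), a list of three; "rotation": the turn, a rotation vector about the tool's x, y, z in units of pi rad (1.0 is pi rad), a list of three. In form: {"jaw": [jaw, ...], "dp": [[dx, dy, dz], ...], "rotation": [[rx, ry, rz], ...]}. A call has 1 to 10 rows; each row shifts and turns the commanded pose from where the row before left it, along the tool's axes as they then stand; what a row does not reach is not made up. A row lasts 1/8 s, in which the tool goes at most 62.5 mm and 10.7 degrees, less where a joint would pass 70% of its speed; a pose out of reach is approached as far as the arm can. A call with a number of a shift or a turn outside -1 to 1 is refused whole. A call with a gripper value outside its range is refused whole. The fingers move at their own pace and stop on an object; "squeeze" is the grip in N (left out, the last holds). Time passes only in rows, so rows that do not move let the fingers close. It gives the time, the measured TCP pose, the force and the opening at its end, in the units of the state.
- bot.observe(): the state, without advancing time (a new reading comes with each control period).
- grab_frame(name): name is "scene" or "top" or "wrist"; returns the picture (384x512x3 uint8, blue, green, red); there is no depth.
- calibration(name): a dict with "camera_matrix" (3x3 intrinsics, pixels), "T" (4x4, takes a point from camera to world coordinates). Camera axes: x right, y down, z forward; pixel columns grow to the right and rows downward; lengths in m; the calibration is good to about 2 mm. A picture is of the moment at which its call begins: read the wrist's pose just before it. calibration takes no time and is no camera call; for the wrist camera it gives the pose at the moment of the call.
- workorder.job_done(): hands the job in, once; it reports no verdict.
The state is a dict: "clock": time; "qpos": joint angles; "qd": joint speeds; "joint_efforts": joint torques, N m; "position": TCP position; "tool_rot": TCP orientation; "force": force on the tool from outside, world axes, zero at the start; "moment": the same for the moment, N m; "grip_width": finger opening in m.
Only numpy, scipy, OpenCV 4.12 (cv2) and the standard library are available. Lean on these libraries where they do the work, as an engineer would, in place of code of your own. Each camera call takes 0.05 s, during which the arm holds its last target. There are 200 camera calls.

## Working session

There is one attempt and no reset: what is moved stays moved. The work goes in short steps, Python scripts to look and compute and a tool call to move; the robot and the scene stay as the last step left them, time stands still between calls to the robot, and variables do not carry over. Pictures are saved under pics/ and viewed, about 8 in all and at most 12, crops included, and the job is handed in when it is done.

Besides the shell and the picture viewer there is one more tool, called after "Request:" as name(argument=value, ...) on one line, values as JSON. move_arm: Moves the arm, as the interface text tells. Shifts and turns lie within -1 to 1; 1 stands for 800 mm of shift or pi rad of turn. Its arguments: {"type":"object","properties":{"jaw":{"type":"array","items":{"type":"number"}},"dp":{"type":"array","items":{"type":"array","items":{"type":"number","minimum":-1,"maximum":1}}},"rotation":{"type":"array","items":{"type":"array","items":{"type":"number","minimum":-1,"maximum":1}}},"squeeze":{"type":"number"}},"required":["jaw","dp","rotation"]}

```bash
ls; mkdir -p pics; python3 - <<'E'
from workcell import bot, grab_frame, calibration
import cv2,numpy as np
for n in("scene","top"):
    cv2.imwrite(f"pics/{n}0.png",grab_frame(n))
    c=calibration(n);print(n,np.round(c["camera_matrix"],1).tolist(),np.round(c["T"],4).tolist())
o=bot.observe();print({k:np.round(v,3).tolist() for k,v in o.items()})
E
```

```text
pics
scene [[387.5, 0.0, 254.1], [0.0, 387.5, 189.6], [0.0, 0.0, 1.0]] [[0.1257, 0.6662, -0.7351, 1.3312], [0.992, -0.0802, 0.097, -0.1206], [0.0056, -0.7414, -0.671, 0.9744], [0.0, 0.0, 0.0, 1.0]]
top [[450.7, 0.0, 253.0], [0.0, 450.7, 191.4], [0.0, 0.0, 1.0]] [[0.0043, -0.9753, 0.2209, 0.1129], [-1.0, -0.0038, 0.0026, -0.0172], [-0.0017, -0.2209, -0.9753, 1.7137], [0.0, 0.0, 0.0, 1.0]]
{'clock': 0.1, 'qpos': [-1.385, 0.522, -0.036, 1.6, 0.021, 1.021, -0.113], 'qd': [-0.0, -0.002, 0.001, -0.002, -0.001, -0.0, 0.001], 'joint_efforts': [0.004, -92.848, 1.984, -37.053, 0.018, 0.006, -0.0], 'position': [0.158, 0.604, 0.231], 'tool_rot': [-3.141, 0.0, 2.886], 'force': [-0.296, -0.396, 1.223], 'moment': [-0.031, 0.021, 0.03], 'grip_width': 0.085}
```

View pics/scene0.png

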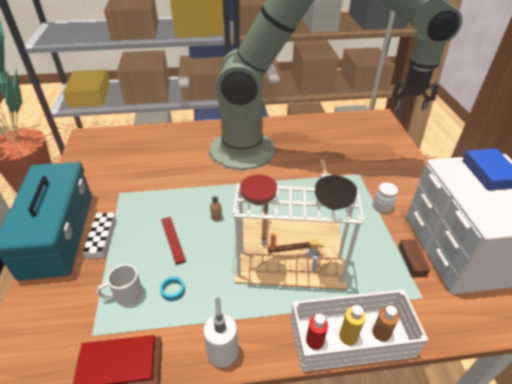

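View pics/top0.png

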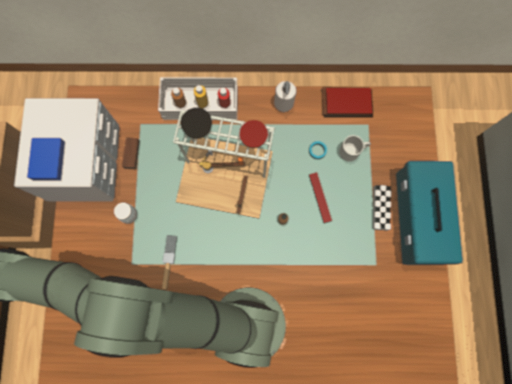

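The scene view looks back at the robot, with the rack at (295,235) and the slat at (173,240). In the top view the rack is at (225,165), its fixed arm at (242,195), the folded arm around (225,164) and the slat at (320,198). Next I'll enlarge the rack in both views.

```bash
python3 - <<'E'
import cv2,numpy as np
t=cv2.imread("pics/top0.png")[100:225,165:285]; s=cv2.imread("pics/scene0.png")[165:300,225:370]
a=cv2.resize(t,None,fx=3.3,fy=3.3,interpolation=2); b=cv2.resize(s,None,fx=2.7,fy=2.7,interpolation=2)
H=max(a.shape[0],b.shape[0]); p=lambda i:cv2.copyMakeBorder(i,0,H-i.shape[0],0,0,0)
c=np.hstack([p(a),p(b)]);print(c.shape,a.shape);cv2.imwrite("pics/crop1.png",c)
E
```

```text
(412, 788, 3) (412, 396, 3)
```

View pics/crop1.png

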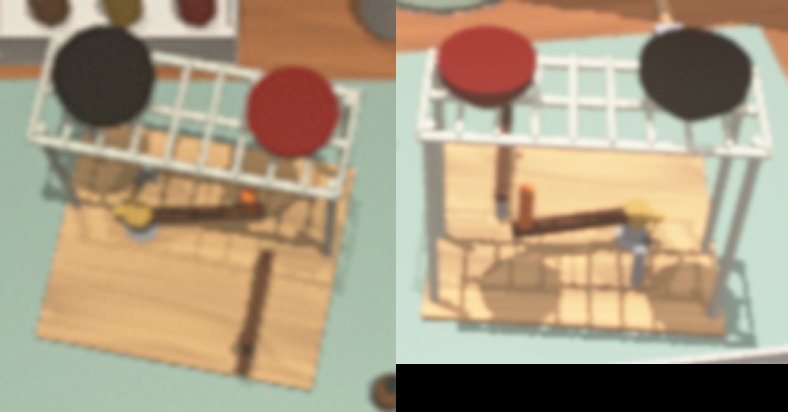

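```bash
cat > h.py <<'E'
import cv2,numpy as np
from workcell import bot,grab_frame,calibration
from scipy.spatial.transform import Rotation as R
def ray(n,uv,z,c=None):
    c=c or calibration(n);T=np.array(c["T"]);d=T[:3,:3]@np.linalg.solve(c["camera_matrix"],[*uv,1])
    return T[:3,3]+d*(z-T[2,3])/d[2]
def proj(n,p,c=None):
    c=c or calibration(n);T=np.array(c["T"]);q=T[:3,:3].T@(np.array(p)-T[:3,3]);v=np.array(c["camera_matrix"])@q;return v[:2]/v[2]
def fit2(a,b): # b = Ra+t
    a=np.array(a,float);b=np.array(b,float);ca,cb=a.mean(0),b.mean(0);A=a-ca;B=b-cb
    th=np.arctan2((A[:,0]*B[:,1]-A[:,1]*B[:,0]).sum(),(A*B).sum());M=np.array([[np.cos(th),-np.sin(th)],[np.sin(th),np.cos(th)]])
    return th,M,cb-M@ca
E
python3 - <<'E'
from h import *
t=lambda u,v:(165+u/3.3-.35,100+v/3.3-.35); s=lambda u,v:(225+(u-396)/2.7-.35,165+v/2.7-.35)
P=[("top",t(37,337),.012,(-.155,.165)),("top",t(312,389),.012,(-.155,-.165)),("top",t(243,375),.065,(-.157,-.085)),("top",t(266,252),.065,(-.012,-.085)),
("top",t(32,140),.279,(-.005,.163)),("top",t(338,193),.279,(-.005,-.163)),
("scene",s(423,316),.006,(.12,-.165)),("scene",s(725,331),.006,(.12,.165))]
W=[ray(n,p,z)[:2] for n,p,z,_ in P]; A=[p[3] for p in P]
for k in (list(range(6)),list(range(8))):
    th,M,o=fit2([A[i] for i in k],[W[i] for i in k]);print(np.round(th,4),np.round(o,4))
    for i in k: print(P[i][0],np.round(W[i],3),np.round(1e3*(M.T@(W[i]-o)-A[i]),1))
post=ray("scene",s(526,186),.125);print("post in rack",M.T@(post[:2]-o), post)
for n in("top","scene"):
    im=cv2.imread(f"pics/{n}0.png");h=cv2.cvtColor(im,cv2.COLOR_BGR2HSV)
    m=(((h[...,0]<8)|(h[...,0]>170))&(h[...,1]>120)).astype(np.uint8)
    for c in cv2.findContours(m,0,1)[0]:
        if cv2.contourArea(c)>60:
            r=cv2.minAreaRect(c);b=cv2.boxPoints(r);e=[(b[i]+b[(i+1)%4])/2 for i in range(4)]
            w=[ray(n,q,.014)[:2] for q in e];l=sorted([w[0]-w[2],w[1]-w[3]],key=np.linalg.norm)
            print(n,np.round(r[0]),"c",np.round(ray(n,r[0],.014),3),"LxW",[np.round(np.linalg.norm(x),3) for x in l],"ang",np.round(np.arctan2(l[1][1],l[1][0]),3))
E
```

```text
-0.1866 [0.5784 0.0955]
top [0.456 0.284] [-0.1 -2.1]
top [ 0.396 -0.037] [0.4 1.2]
top [0.403 0.041] [-5.5 -0.7]
top [0.546 0.017] [-5.4  1.5]
top [0.606 0.251] [ 3.5 -5.4]
top [ 0.551 -0.06 ] [7.1 5.5]
-0.1863 [0.5779 0.0954]
top [0.456 0.284] [ 0.4 -1.9]
top [ 0.396 -0.037] [0.8 1.5]
top [0.403 0.041] [-5.1 -0.4]
top [0.546 0.017] [-5.   1.8]
top [0.606 0.251] [ 4.  -5.1]
top [ 0.551 -0.06 ] [7.5 5.8]
scene [ 0.665 -0.088] [-0.4  0.5]
scene [0.724 0.234] [-2.2 -2.1]
post in rack [ 0.02937413 -0.0587822 ] [0.59590153 0.03218779 0.125     ]
top [320. 197.] c [ 0.475 -0.271  0.014] LxW [np.float64(0.027), np.float64(0.193)] ang 0.268
top [254. 133.] c [ 0.736 -0.014  0.014] LxW [np.float64(0.108), np.float64(0.109)] ang 0.004
top [223.  98.] c [0.886 0.111 0.014] LxW [np.float64(0.041), np.float64(0.07)] ang 0.019
top [349. 101.] c [ 0.875 -0.4    0.014] LxW [np.float64(0.113), np.float64(0.186)] ang -1.567
scene [114. 359.] c [ 0.86  -0.408  0.014] LxW [np.float64(0.124), np.float64(0.201)] ang 1.447
scene [316. 333.] c [0.854 0.109 0.014] LxW [np.float64(0.047), np.float64(0.089)] ang 2.661
scene [173. 240.] c [ 0.488 -0.272  0.014] LxW [np.float64(0.028), np.float64(0.196)] ang -2.878
scene [258. 188.] c [0.269 0.034 0.014] LxW [np.float64(0.126), np.float64(0.151)] ang 3.008
```

```bash
cat >> h.py <<'E'
import json
TH,O=-0.1863,np.array([.5785,.0954])
def rk(x,y,z): # rack mm -> world m
    c,s=np.cos(TH),np.sin(TH);return np.array([O[0]+(c*x-s*y)/1e3,O[1]+(s*x+c*y)/1e3,z/1e3])
def tilted(deg,yaw=0): # tool with y along rack y, z tilted rearwards by deg
    return R.from_euler('z',TH+yaw)*R.from_matrix(np.diag([-1.,1,-1]))*R.from_euler('y',-deg,degrees=True)
def pose():
    o=bot.observe();return np.array(o["position"]),R.from_euler('xyz',o["tool_rot"])
def plan(wps,jaw,p=None,r=None,step=.058,ang=10):
    """wps: (grasp point world, Rotation[, nrows]); prints rows, 10 to a call"""
    if p is None:p,r=pose()
    D,W=[],[]
    for w in wps:
        g,rt=w[0],w[1];pt=np.array(g)+rt.apply([0,0,.019])
        rv=(r.inv()*rt).as_rotvec();n=max(int(np.ceil(max(np.linalg.norm(pt-p)/step,np.linalg.norm(rv)/np.radians(ang)))),w[2] if len(w)>2 else 1)
        p0,r0=p,r
        for i in range(1,n+1):
            d=np.round(r.inv().apply(p0+(pt-p0)*i/n-p)/.8,4);v=np.round((r.inv()*r0*R.from_rotvec(rv*i/n)).as_rotvec()/np.pi,4)
            p=p+r.apply(d*.8);r=r*R.from_rotvec(v*np.pi);D.append((d+0.).tolist());W.append((v+0.).tolist())
    for i in range(0,len(D),10):
        k=len(D[i:i+10]);print(json.dumps({"jaw":[jaw]*k,"dp":D[i:i+10],"rotation":W[i:i+10]}))
E
python3 - <<'E'
from h import *
r=tilted(38);g=rk(32,-56,108)
plan([(g-r.apply([0,0,.15])+[0,0,.03],r)],60)
print(g, r.apply([0,0,1]))
E
```

```text
{"jaw": [60, 60, 60, 60, 60, 60, 60, 60, 60, 60], "dp": [[-0.0511, -0.0464, -0.001], [-0.0509, -0.0467, 0.0017], [-0.0504, -0.0469, 0.0043], [-0.0499, -0.0473, 0.0071], [-0.0491, -0.0475, 0.0097], [-0.0482, -0.0478, 0.0123], [-0.0473, -0.0482, 0.0149], [-0.046, -0.0484, 0.0173], [-0.0448, -0.0487, 0.0198], [-0.0434, -0.049, 0.022]], "rotation": [[-0.0006, -0.0176, -0.0018], [-0.0007, -0.0176, -0.0017], [-0.0006, -0.0176, -0.0018], [-0.0006, -0.0175, -0.0018], [-0.0007, -0.0176, -0.0017], [-0.0006, -0.0176, -0.0018], [-0.0006, -0.0176, -0.0018], [-0.0007, -0.0176, -0.0017], [-0.0006, -0.0176, -0.0018], [-0.0007, -0.0175, -0.0018]]}
{"jaw": [60, 60], "dp": [[-0.0418, -0.0493, 0.0244], [-0.0401, -0.0495, 0.0265]], "rotation": [[-0.0006, -0.0176, -0.0017], [-0.0006, -0.0176, -0.0018]]}
[0.59957373 0.03444183 0.108     ] [ 0.60500825 -0.1140354  -0.78801075]
```

Request:
move_arm(jaw=[60,60,60,60,60,60,60,60,60,60], dp=[[-0.0511,-0.0464,-0.001],[-0.0509,-0.0467,0.0017],[-0.0504,-0.0469,0.0043],[-0.0499,-0.0473,0.0071],[-0.0491,-0.0475,0.0097],[-0.0482,-0.0478,0.0123],[-0.0473,-0.0482,0.0149],[-0.046,-0.0484,0.0173],[-0.0448,-0.0487,0.0198],[-0.0434,-0.049,0.022]], rotation=[[-0.0006,-0.0176,-0.0018],[-0.0007,-0.0176,-0.0017],[-0.0006,-0.0176,-0.0018],[-0.0006,-0.0175,-0.0018],[-0.0007,-0.0176,-0.0017],[-0.0006,-0.0176,-0.0018],[-0.0006,-0.0176,-0.0018],[-0.0007,-0.0176,-0.0017],[-0.0006,-0.0176,-0.0018],[-0.0007,-0.0175,-0.0018]])

```text
clock: 1.35
position: [0.4605, 0.1407, 0.2398]
tool_rot: [3.136, 0.554, 2.942]
force: [2.3, 0.0, 0.0]
grip_width: 0.0651
```

Request:
move_arm(jaw=[60,60,60,60], dp=[[-0.0418,-0.0493,0.0244],[-0.0401,-0.0495,0.0265],[0,0,0],[0,0,0]], rotation=[[-0.0006,-0.0176,-0.0017],[-0.0006,-0.0176,-0.0018],[0,0,0],[0,0,0]])

```text
clock: 1.85
position: [0.516, 0.0596, 0.2418]
tool_rot: [3.138, 0.656, 2.951]
force: [0.5, 0.2, -0.2]
grip_width: 0.0652
```

```bash
python3 - <<'E'
from h import *
p,r=pose();print(p,tilted(38).inv().apply(r.as_matrix()[:,2]),"grasp",p-r.apply([0,0,.019]))
c=calibration("wrist");im=grab_frame("wrist");cv2.imwrite("pics/w1.png",im);json.dump({k:np.array(v).tolist() for k,v in c.items()},open("w1.json","w"))
print(proj("wrist",rk(32,-56,125),c),proj("wrist",rk(32,-56,108),c))
E
```

```text
[0.51595112 0.05959237 0.24181592] [6.75174502e-03 6.02904436e-04 9.99977025e-01] grasp [0.50455344 0.06172901 0.25686676]
[244.09395142 177.32920664] [244.36618089 163.27554191]
```

View pics/w1.png

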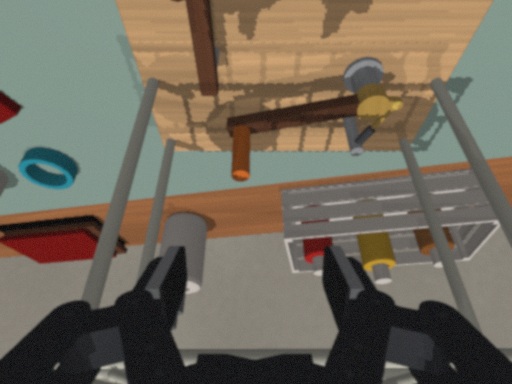

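The wrist view shows the round orange post with its tip at (241,175) and foot at (240,128), within 3 px of the prediction. The hinge knob is at (375,105) and the rear end of the fixed arm at (208,95).

```bash
python3 - <<'E'
from h import *
c=json.load(open("w1.json"))
inv=lambda w:1e3*(R.from_euler('z',-TH).apply(np.append(w[:2]-O,0)))[:2]
for n,uv,z in[("top",(241,174),.125),("foot",(241,129),.065),("fixed rear end",(208,95),.065),("board rl",(165,150),.012),("board rr",(422,150),.012),("board fl",(118,0),.012)]:
    print(n,np.round(inv(ray("wrist",uv,z,c)),1))
r=tilted(38);g=rk(32,-57,108)
plan([(g,r,6)],60)
E
```

```text
top [ 27.  -58.7]
foot [ 28.6 -60. ]
fixed rear end [-13.9 -88.6]
board rl [ 117.1 -167. ]
board rr [119.6 180.2]
board fl [ -72.2 -163.2]
{"jaw": [60, 60, 60, 60, 60, 60], "dp": [[0.0026, -0.0023, 0.0371], [0.0027, -0.0022, 0.0371], [0.0028, -0.0023, 0.0371], [0.0028, -0.0022, 0.0371], [0.0028, -0.0022, 0.0371], [0.0028, -0.0023, 0.0371]], "rotation": [[0.0001, -0.0004, -0.0002], [0.0, -0.0003, -0.0001], [0.0001, -0.0004, -0.0002], [0.0001, -0.0003, -0.0002], [0.0, -0.0004, -0.0002], [0.0001, -0.0003, -0.0001]]}
```

```bash
sed -i 's/np.array(\[.5785,.0954\])/np.array([.5752,.0935])/' h.py; python3 - <<'E'
from h import *
r=tilted(38);plan([(rk(32,-56,108),r,6)],60)
E
```

```text
{"jaw": [60, 60, 60, 60, 60, 60], "dp": [[0.0031, -0.0026, 0.0367], [0.0032, -0.0025, 0.0368], [0.0032, -0.0026, 0.0367], [0.0033, -0.0026, 0.0367], [0.0033, -0.0025, 0.0367], [0.0033, -0.0025, 0.0368]], "rotation": [[0.0001, -0.0004, -0.0002], [0.0, -0.0003, -0.0001], [0.0001, -0.0004, -0.0002], [0.0001, -0.0003, -0.0002], [0.0, -0.0004, -0.0002], [0.0001, -0.0003, -0.0001]]}
```

Request:
move_arm(jaw=[60,60,60,60,60,60,60,60], dp=[[0.0031,-0.0026,0.0367],[0.0032,-0.0025,0.0368],[0.0032,-0.0026,0.0367],[0.0033,-0.0026,0.0367],[0.0033,-0.0025,0.0367],[0.0033,-0.0025,0.0368],[0,0,0],[0,0,0]], rotation=[[0,-0.0004,-0.0002],[0,-0.0003,-0.0001],[0,-0.0004,-0.0002],[0,-0.0003,-0.0002],[0,-0.0004,-0.0002],[0,-0.0003,-0.0001],[0,0,0],[0,0,0]])

```text
clock: 2.9
position: [0.6032, 0.0312, 0.1078]
tool_rot: [-3.139, 0.671, 2.956]
force: [0.7, 0.1, 0.0]
grip_width: 0.0654
```

Request:
move_arm(jaw=[255,255,255,255,255,255], dp=[[0,0,0],[0,0,0],[0,0,0],[0,0,0],[0,0,0],[0,0,0]], rotation=[[0,0,0],[0,0,0],[0,0,0],[0,0,0],[0,0,0],[0,0,0]], squeeze=30)

```text
clock: 3.65
position: [0.6039, 0.0299, 0.1079]
tool_rot: [-3.138, 0.673, 2.955]
force: [-1.6, -4.0, 6.5]
grip_width: 0.0167
```

```bash
python3 - <<'E'
from h import *
o=bot.observe();p,r=pose();print("grasp in rack",np.round(1e3*R.from_euler('z',-TH).apply(p-r.apply([0,0,.019])-[*O,0]),1),o["grip_width"],o["force"])
cv2.imwrite("pics/w2.png",grab_frame("wrist"))
w=[];q0=.0
for k in range(1,21):
    q=1.84*k/20; a=q-.25; w.append((rk(-130*np.sin(a),70-130*np.cos(a),108),tilted(38-min(1,max(0,(q-.5)/1.2))*23),2 if k<0 else 1))
plan(w,255)
E
```

```text
grasp in rack [ 28.2 -57.1 122.8] 0.01674167953833632 [-1.55210902 -3.98940498  6.54915036]
{"jaw": [255, 255, 255, 255, 255, 255, 255, 255, 255, 255], "dp": [[0.0193, -0.0015, 0.0084], [0.0117, -0.0017, -0.0091], [0.0118, -0.0003, -0.0092], [0.0117, 0.0011, -0.0092], [0.0116, 0.0024, -0.0091], [0.0118, 0.0038, -0.0089], [0.012, 0.0051, -0.0084], [0.0118, 0.0064, -0.0078], [0.0114, 0.0076, -0.0072], [0.0111, 0.0087, -0.0063]], "rotation": [[-0.0011, 0.003, -0.0001], [0.0, 0.0, 0.0], [0.0, 0.0, 0.0], [0.0, 0.0, 0.0], [0.0, 0.0, 0.0], [0.0, 0.0055, 0.0], [0.0, 0.0098, 0.0], [0.0, 0.0098, 0.0], [0.0, 0.0098, 0.0], [0.0, 0.0098, 0.0]]}
{"jaw": [255, 255, 255, 255, 255, 255, 255, 255, 255, 255], "dp": [[0.0105, 0.0098, -0.0057], [0.0098, 0.0108, -0.0049], [0.0091, 0.0117, -0.0041], [0.0081, 0.0125, -0.0034], [0.0072, 0.0132, -0.0028], [0.0061, 0.0138, -0.002], [0.0049, 0.0143, -0.0015], [0.0038, 0.0146, -0.001], [0.002, 0.0148, -0.0005], [0.0004, 0.015, -0.0001]], "rotation": [[0.0, 0.0098, 0.0], [0.0, 0.0098, 0.0], [0.0, 0.0098, 0.0], [0.0, 0.0098, 0.0], [0.0, 0.0098, 0.0], [0.0, 0.0098, 0.0], [0.0, 0.0098, 0.0], [0.0, 0.0098, 0.0], [0.0, 0.0047, 0.0], [0.0, 0.0, 0.0]]}
```

View pics/w2.png

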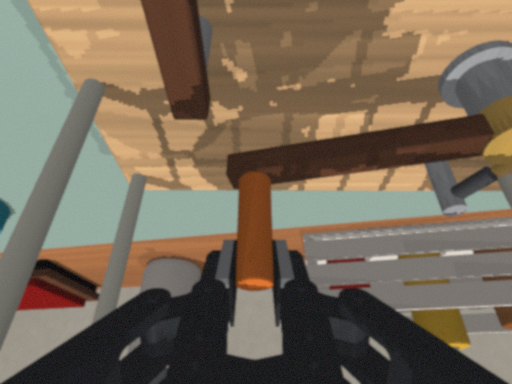

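The grip is short: the grasp point is at z = 0.123, near the post's tip, where I wanted about 0.108. I'll open, go deeper and grip again.

```bash
python3 - <<'E'
from h import *
plan([(rk(30,-57,107),tilted(38),4)],90)
print(np.round(bot.observe()["qpos"],3))
E
```

```text
{"jaw": [90, 90, 90, 90], "dp": [[0.0027, 0.0001, 0.0042], [0.0027, 0.0, 0.0042], [0.0026, 0.0001, 0.0043], [0.0027, 0.0, 0.0042]], "rotation": [[-0.0003, 0.0007, 0.0], [-0.0002, 0.0008, -0.0001], [-0.0003, 0.0007, 0.0], [-0.0003, 0.0008, 0.0]]}
[-0.363  0.57   0.065  2.287  2.408  0.417 -1.303]
```

Request:
move_arm(jaw=[90,90,90,90,90,90,90,90,90], dp=[[0,0,0],[0,0,0],[0,0,0],[0.0027,0,0.0042],[0.0027,0,0.0042],[0.0027,0,0.0042],[0.0027,0,0.0042],[0,0,0],[0,0,0]], rotation=[[0,0,0],[0,0,0],[0,0,0],[-0.0003,0.0007,0],[-0.0003,0.0007,0],[-0.0003,0.0007,0],[-0.0003,0.0007,0],[0,0,0],[0,0,0]])

```text
clock: 4.82
position: [0.6051, 0.0303, 0.0913]
tool_rot: [3.141, 0.662, 2.956]
force: [0.0, 0.1, -0.3]
grip_width: 0.0551
```

```bash
python3 - <<'E'
from h import *
o=bot.observe();p,r=pose();print("grasp in rack",np.round(1e3*R.from_euler('z',-TH).apply(p-r.apply([0,0,.019])-[*O,0]),1),o["grip_width"],o["force"])
E
```

```text
grasp in rack [ 29.4 -56.6 106.3] 0.05513413427062004 [ 0.02524653  0.14303251 -0.33701663]
```

Good. Grip now.

Request:
move_arm(jaw=[255,255,255,255,255,255], dp=[[0,0,0],[0,0,0],[0,0,0],[0,0,0],[0,0,0],[0,0,0]], rotation=[[0,0,0],[0,0,0],[0,0,0],[0,0,0],[0,0,0],[0,0,0]], squeeze=40)

```text
clock: 5.58
position: [0.6052, 0.0298, 0.0915]
tool_rot: [3.141, 0.663, 2.955]
force: [-1.3, -4.3, 4.9]
grip_width: 0.0166
```

```bash
python3 - <<'E'
from h import *
o=bot.observe();p,r=pose();print("grasp in rack",np.round(1e3*R.from_euler('z',-TH).apply(p-r.apply([0,0,.019])-[*O,0]),1),o["grip_width"],o["force"])
w=[]
for k in range(1,21):
    q=1.84*k/20; a=q-.25; w.append((rk(-130*np.sin(a),70-130*np.cos(a),107),tilted(38-min(1,max(0,(q-.5)/1.2))*23)))
plan(w,255)
E
```

```text
grasp in rack [ 29.6 -57.1 106.5] 0.01663349514717643 [-1.33271109 -4.34212846  4.88358609]
{"jaw": [255, 255, 255, 255, 255, 255, 255, 255, 255, 255], "dp": [[0.0086, -0.0016, -0.0075], [0.0117, -0.0017, -0.0092], [0.0117, -0.0003, -0.0092], [0.0118, 0.0011, -0.0092], [0.0116, 0.0024, -0.009], [0.0118, 0.0038, -0.009], [0.012, 0.0051, -0.0084], [0.0117, 0.0064, -0.0078], [0.0115, 0.0075, -0.0071], [0.0111, 0.0088, -0.0064]], "rotation": [[0.0002, -0.0002, 0.0], [0.0, 0.0, 0.0], [0.0, 0.0, 0.0], [0.0, 0.0, 0.0], [0.0, 0.0, 0.0], [0.0, 0.0056, 0.0], [0.0, 0.0098, 0.0], [0.0, 0.0098, -0.0001], [0.0, 0.0098, 0.0], [0.0, 0.0098, 0.0]]}
{"jaw": [255, 255, 255, 255, 255, 255, 255, 255, 255, 255], "dp": [[0.0105, 0.0098, -0.0057], [0.0098, 0.0108, -0.0049], [0.009, 0.0117, -0.0041], [0.0082, 0.0125, -0.0034], [0.0072, 0.0132, -0.0028], [0.0061, 0.0138, -0.002], [0.0049, 0.0143, -0.0015], [0.0037, 0.0146, -0.001], [0.0021, 0.0148, -0.0005], [0.0004, 0.015, -0.0001]], "rotation": [[0.0, 0.0098, 0.0], [-0.0001, 0.0098, 0.0], [0.0, 0.0098, 0.0], [0.0, 0.0098, 0.0], [0.0, 0.0097, 0.0], [0.0, 0.0098, 0.0], [0.0, 0.0098, 0.0001], [0.0, 0.0098, 0.0], [0.0, 0.0047, 0.0], [0.0, 0.0, 0.0]]}
```

Request:
move_arm(jaw=[255,255,255,255,255], dp=[[0.0086,-0.0016,-0.0075],[0.0117,-0.0017,-0.0092],[0.0117,-0.0003,-0.0092],[0.0118,0.0011,-0.0092],[0.0116,0.0024,-0.009]], rotation=[[0,0,0],[0,0,0],[0,0,0],[0,0,0],[0,0,0]])

```text
clock: 6.2
position: [0.5486, 0.039, 0.0916]
tool_rot: [-3.141, 0.662, 2.953]
force: [0.5, -8.5, -4.6]
grip_width: 0.0167
```

```bash
cat >> h.py <<'E'
def st():
    o=bot.observe();p,r=pose();g=1e3*R.from_euler('z',-TH).apply(p-r.apply([0,0,.019])-[*O,0])
    print("grasp in rack",np.round(g,1),"q",round(np.arctan2(-g[0],70-g[1])+.25,3),"rad",round(np.hypot(g[0],70-g[1]),1),"w",round(o["grip_width"],4),"F",np.round(o["force"],1),"t",o["clock"])
E
python3 -c "from h import *;st()"
```

```text
grasp in rack [-27.7 -58.4 106.6] q 0.463 rad 131.4 w 0.0167 F [ 0.5 -8.5 -4.6] t 6.2
```

Request:
move_arm(jaw=[255,255,255,255,255], dp=[[0.0118,0.0038,-0.009],[0.012,0.0051,-0.0084],[0.0117,0.0064,-0.0078],[0.0115,0.0075,-0.0071],[0.0111,0.0088,-0.0064]], rotation=[[0,0.0056,0],[0,0.0098,0],[0,0.0098,0],[0,0.0098,0],[0,0.0098,0]])

```text
clock: 6.82
position: [0.4967, 0.0723, 0.0896]
tool_rot: [-3.139, 0.518, 2.952]
force: [-16.4, -23.1, 4.7]
grip_width: 0.0166
```

```bash
python3 - <<'E'
from h import *
st()
w=[]
for k in range(11,21):
    q=1.84*k/20; a=q-.25; w.append((rk(-130*np.sin(a),70-130*np.cos(a),107),tilted(38-min(1,max(0,(q-.5)/1.2))*23)))
plan(w,255)
E
```

```text
grasp in rack [-82.7 -35.3 106.1] q 0.916 rad 133.8 w 0.0166 F [-16.4 -23.1   4.7] t 6.825
{"jaw": [255, 255, 255, 255, 255, 255, 255, 255, 255, 255], "dp": [[0.0078, 0.0141, -0.0054], [0.0099, 0.0108, -0.0049], [0.009, 0.0117, -0.0041], [0.0082, 0.0125, -0.0035], [0.0071, 0.0132, -0.0027], [0.0061, 0.0138, -0.0021], [0.005, 0.0143, -0.0015], [0.0037, 0.0146, -0.0009], [0.002, 0.0148, -0.0005], [0.0004, 0.015, -0.0001]], "rotation": [[-0.0015, 0.0082, -0.001], [0.0, 0.0098, 0.0], [0.0, 0.0098, 0.0], [0.0, 0.0098, 0.0], [0.0, 0.0098, 0.0], [0.0, 0.0098, 0.0], [0.0001, 0.0098, 0.0], [0.0, 0.0098, 0.0], [0.0, 0.0047, 0.0], [0.0, 0.0, 0.0]]}
```

```bash
sed -i 's/np.array(\[.5752,.0935\])/np.array([.5705,.0929])/' h.py; python3 - <<'E'
from h import *
st()
w=[]
for k in range(11,21):
    q=1.84*k/20; a=q-.25; w.append((rk(-130*np.sin(a),70-130*np.cos(a),107),tilted(38-min(1,max(0,(q-.5)/1.2))*23)))
plan(w,255)
E
```

```text
grasp in rack [-78.1 -33.8 106.1] q 0.895 rad 129.9 w 0.0166 F [-16.4 -23.1   4.7] t 6.825
{"jaw": [255, 255, 255, 255, 255, 255, 255, 255, 255, 255], "dp": [[0.0127, 0.0122, -0.0082], [0.0099, 0.0108, -0.0049], [0.009, 0.0117, -0.0041], [0.0082, 0.0126, -0.0034], [0.0071, 0.0132, -0.0028], [0.0061, 0.0138, -0.0021], [0.005, 0.0142, -0.0014], [0.0037, 0.0146, -0.001], [0.002, 0.0149, -0.0005], [0.0004, 0.0149, -0.0001]], "rotation": [[-0.0015, 0.0082, -0.001], [0.0, 0.0098, 0.0], [0.0, 0.0098, 0.0], [0.0, 0.0098, 0.0], [0.0, 0.0098, 0.0], [0.0, 0.0098, 0.0], [0.0001, 0.0098, 0.0], [0.0, 0.0098, 0.0], [0.0, 0.0047, 0.0], [0.0, 0.0, 0.0]]}
```

Request:
move_arm(jaw=[255,255,255,255,255], dp=[[0.0127,0.0122,-0.0082],[0.0099,0.0108,-0.0049],[0.009,0.0117,-0.0041],[0.0082,0.0126,-0.0034],[0.0071,0.0132,-0.0028]], rotation=[[-0.0015,0.0082,-0.001],[0,0.0098,0],[0,0.0098,0],[0,0.0098,0],[0,0.0098,0]])

```text
clock: 7.45
position: [0.4654, 0.1263, 0.0891]
tool_rot: [-3.141, 0.378, 2.961]
force: [-15.2, -9.5, -3.7]
grip_width: 0.0158
```

```bash
python3 - <<'E'
from h import *
st()
w=[]
for k in range(16,21):
    q=1.84*k/20; a=q-.25; w.append((rk(-130*np.sin(a),70-130*np.cos(a),107),tilted(38-min(1,max(0,(q-.5)/1.2))*23)))
plan(w,255)
E
```

```text
grasp in rack [-116.5   13.4  106.7] q 1.368 rad 129.6 w 0.0158 F [-15.2  -9.5  -3.7] t 7.45
{"jaw": [255, 255, 255, 255, 255], "dp": [[0.0073, 0.0153, -0.0029], [0.0049, 0.0142, -0.0015], [0.0038, 0.0146, -0.001], [0.002, 0.0149, -0.0005], [0.0004, 0.0149, -0.0001]], "rotation": [[0.0003, 0.0126, 0.0016], [0.0, 0.0098, 0.0], [0.0, 0.0098, 0.0], [0.0, 0.0047, 0.0], [0.0, 0.0, 0.0]]}
```

Request:
move_arm(jaw=[255,255,255,255,255,255], dp=[[0.0073,0.0153,-0.0029],[0.0052,0.0142,-0.0015],[0.004,0.0146,-0.001],[0.0022,0.0149,-0.0005],[0.0004,0.0149,0],[0,0,0]], rotation=[[0,0.0126,0.0016],[0,0.0098,0],[0,0.0098,0],[0,0.0047,0],[0,0,0],[0,0,0]])

```text
clock: 8.2
position: [0.463, 0.1849, 0.0886]
tool_rot: [3.14, 0.277, 2.958]
force: [-11.0, 3.4, -2.9]
grip_width: 0.0162
```

```bash
python3 - <<'E'
from h import *
st()
plan([(rk(-130,74,107),pose()[1])],255)
E
```

```text
grasp in rack [-127.9   70.5  106.9] q 1.824 rad 127.9 w 0.0162 F [-11.    3.4  -2.9] t 8.2
{"jaw": [255], "dp": [[0.0025, 0.0044, -0.0008]], "rotation": [[0.0, 0.0, 0.0]]}
```

Request:
move_arm(jaw=[255,255], dp=[[-0.001,0.005,0],[0,0,0]], rotation=[[0,0,0],[0,0,0]])

```text
clock: 8.45
position: [0.4632, 0.186, 0.0885]
tool_rot: [-3.138, 0.275, 2.957]
force: [-23.1, -6.7, 5.6]
grip_width: 0.0161
```

```bash
python3 - <<'E'
from h import *
st()
E
```

```text
grasp in rack [-127.8   71.6  106.8] q 1.834 rad 127.8 w 0.0161 F [-23.1  -6.7   5.6] t 8.45
```

Request:
move_arm(jaw=[60,60,60,60,60,60,60,60], dp=[[0,0,0],[0,0,0],[0,0,0],[0,0,0],[0,0,-0.03],[0,0,-0.06],[0,0,-0.07],[0,0,-0.07]], rotation=[[0,0,0],[0,0,0],[0,0,0],[0,0,0],[0,0,0],[0,0,0],[0,0,0],[0,0,0]])

```text
clock: 9.45
position: [0.4155, 0.1967, 0.2684]
tool_rot: [3.14, 0.279, 2.956]
force: [0.4, -0.6, 0.6]
grip_width: 0.0653
```

```bash
python3 - <<'E'
from h import *
st()
# go above slat tool down, jaws across slat width; slat ang .268 => tool y dir = .268+90deg
a=.27
r=R.from_euler('z',a)*R.from_matrix(np.diag([-1.,1,-1]))
p,q=pose()
plan([(np.array([.40,-.02,.30]),tilted(0),1),(np.array([.44,-.27,.26]),r)],0)
E
```

```text
grasp in rack [-176.8   73.3  286.7] q 1.839 rad 176.8 w 0.0653 F [ 0.4 -0.6  0.6] t 9.45
{"jaw": [0, 0, 0, 0, 0, 0, 0, 0, 0], "dp": [[-0.0085, -0.0675, -0.0018], [-0.0084, -0.0674, -0.0023], [-0.0082, -0.0675, -0.0029], [-0.008, -0.0674, -0.0035], [-0.0214, -0.0596, 0.01], [-0.0159, -0.0612, 0.01], [-0.0102, -0.0625, 0.0101], [-0.0045, -0.0631, 0.01], [0.0013, -0.0633, 0.01]], "rotation": [[0.0002, 0.0222, 0.0001], [0.0001, 0.0222, 0.0001], [0.0002, 0.0222, 0.0001], [0.0002, 0.0222, 0.0001], [0.0, 0.0, -0.029], [0.0, 0.0, -0.0291], [0.0, 0.0, -0.029], [0.0, 0.0, -0.0291], [0.0, 0.0, -0.029]]}
```

Request:
move_arm(jaw=[0,0,0,0,0,0,0,0,0,0], dp=[[-0.0085,-0.0675,-0.0018],[-0.0084,-0.0674,-0.0023],[-0.0082,-0.0675,-0.0029],[-0.008,-0.0674,-0.0035],[-0.0214,-0.0596,0.01],[-0.0159,-0.0612,0.01],[-0.0102,-0.0625,0.0101],[-0.0045,-0.0631,0.01],[0.0013,-0.0633,0.01],[0,0,0]], rotation=[[0,0.0222,0],[0,0.0222,0],[0,0.0222,0],[0,0.0222,0],[0,0,-0.029],[0,0,-0.029],[0,0,-0.029],[0,0,-0.029],[0,0,-0.029],[0,0,0]])

```text
clock: 10.7
position: [0.4404, -0.2731, 0.2379]
tool_rot: [3.14, -0.0, -2.874]
force: [0.2, 1.0, 0.2]
grip_width: 0.0853
```

Request:
move_arm(jaw=[0,0], dp=[[0,0,0],[0,0,0]], rotation=[[0,0,0],[0,0,0]])

```text
clock: 10.95
position: [0.4414, -0.2689, 0.2391]
tool_rot: [3.14, 0.002, -2.87]
force: [-0.8, 0.2, 0.7]
grip_width: 0.0855
```

```bash
python3 - <<'E'
from h import *
st();print(pose()[0])
c=calibration("wrist");w=grab_frame("wrist");json.dump({k:np.array(v).tolist() for k,v in c.items()},open("w3.json","w"))
t=grab_frame("top");cv2.imwrite("pics/w3.png",w);cv2.imwrite("pics/t3.png",t)
a=cv2.resize(t[100:225,165:285],None,fx=3.07,fy=3.07,interpolation=2);print(a.shape)
h=np.vstack([w,np.zeros((0,512,3),np.uint8)]);a=a[:384,:288]
cv2.imwrite("pics/c3.png",np.hstack([h,cv2.copyMakeBorder(a,0,384-a.shape[0],0,0,0)]))
E
```

```text
grasp in rack [ -59.9 -379.5  258.1] q 0.382 rad 453.4 w 0.0855 F [-0.8  0.2  0.7] t 10.95
[ 0.44140932 -0.2688691   0.23910398]
(384, 368, 3)
```

View pics/c3.png

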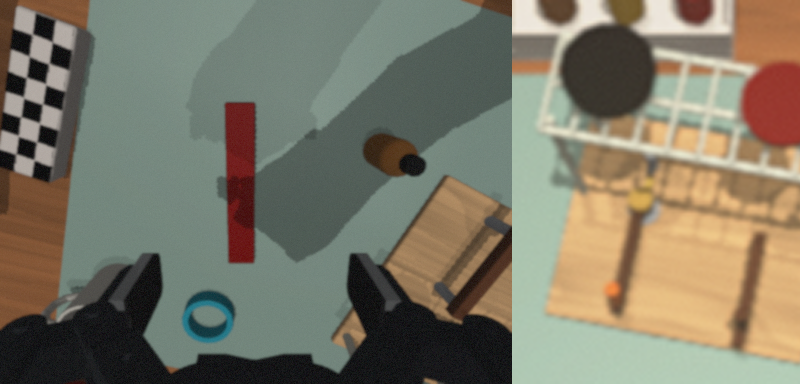

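The arm is out and parallel to the fixed arm, with the orange post at top-view px ≈(197,194). The wrist view shows the slat clearly, from (240,103) to (240,262). I'll measure both.

```bash
python3 - <<'E'
from h import *
c=json.load(open("w3.json"));im=cv2.imread("pics/w3.png");h=cv2.cvtColor(im,cv2.COLOR_BGR2HSV)
m=(((h[...,0]<8)|(h[...,0]>170))&(h[...,1]>130)).astype(np.uint8);m[290:]=0
k=max(cv2.findContours(m,0,1)[0],key=cv2.contourArea);r=cv2.minAreaRect(k);b=cv2.boxPoints(r);print(r)
w=np.array([ray("wrist",q,.016,c)[:2] for q in b]);print(np.round(w,4).tolist(),"c",w.mean(0))
e=[w[1]-w[0],w[2]-w[1]];e.sort(key=np.linalg.norm);print([np.linalg.norm(x) for x in e],"ang",np.arctan2(e[1][1],e[1][0]))
t=cv2.imread("pics/t3.png");inv=lambda w:np.round(1e3*(R.from_euler('z',-TH).apply(np.append(w[:2]-O,0)))[:2],1)
h=cv2.cvtColor(t,cv2.COLOR_BGR2HSV);o=((h[...,0]>4)&(h[...,0]<13)&(h[...,1]>190)&(h[...,2]>150)).astype(np.uint8);o[:185]=0;o[205:]=0;o[:,:185]=0;o[:,215:]=0
y,x=np.nonzero(o);print("orange",len(x),x.mean(),y.mean(),"rack",inv(ray("top",(x.mean(),y.mean()),.125)))
f=lambda u,v:(165+(u-512)/3.07-.35,100+v/3.07-.35)
for n,uv,z in[("swing front",f(618,314),.065),("swing@hinge",f(640,205),.065),("fixed front",f(738,349),.065),("fixed rear",f(759,234),.065),("fixed post top",f(741,322),.125),("board fl",f(547,312),.012)]:print(n,inv(ray("top",uv,z)))
E
```

```text
((240.0, 182.5), (159.0, 28.0), 90.0)
[[0.3864, -0.3159], [0.3782, -0.2863], [0.5678, -0.2338], [0.5774, -0.2686]] c [ 0.47741453 -0.27614082]
[np.float64(0.03074458818561465), np.float64(0.19672855341607778)] ang 0.26973307486854503
orange 0 nan nan rack [nan nan]
swing front [-140.7   70.2]
swing@hinge [-1.1 73.1]
fixed front [-155.4  -81.6]
fixed rear [ -9.7 -78.7]
fixed post top [-133.3  -82.8]
board fl [-145.8  166.7]<stdin>:9: RuntimeWarning: Mean of empty slice.
  ret = ret.dtype.type(ret / rcount)
```

```bash
python3 - <<'E'
from h import *
print(np.round(bot.observe()["qpos"],3))
r=R.from_euler('z',.27)*R.from_matrix(np.diag([-1.,1,-1]));g=np.array([.478,-.275,.0])
plan([(g+[0,0,.085],r,4),(g+[0,0,.025],r,4)],0)
E
```

```text
[ 0.458  0.341 -0.031  1.873  0.011  0.928  2.265]
{"jaw": [0, 0, 0, 0, 0, 0, 0, 0], "dp": [[-0.0104, -0.0049, 0.0541], [-0.0105, -0.0049, 0.0542], [-0.0104, -0.0048, 0.0541], [-0.0105, -0.0049, 0.0541], [0.0, 0.0, 0.0188], [0.0, 0.0, 0.0187], [0.0, 0.0, 0.0188], [0.0, 0.0, 0.0187]], "rotation": [[0.0001, 0.0001, 0.0001], [0.0001, 0.0002, 0.0002], [0.0, 0.0001, 0.0001], [0.0001, 0.0001, 0.0001], [0.0, 0.0, 0.0], [0.0, 0.0, 0.0], [0.0, 0.0, 0.0], [0.0, 0.0, 0.0]]}
```

Request:
move_arm(jaw=[0,0,0,0,0,0,0,0,0,0], dp=[[-0.0104,-0.0049,0.0541],[-0.0105,-0.0049,0.0542],[-0.0104,-0.0048,0.0541],[-0.0105,-0.0049,0.0541],[0,0,0.0188],[0,0,0.0187],[0,0,0.0188],[0,0,0.0187],[0,0,0],[0,0,0]], rotation=[[0,0,0],[0,0,0],[0,0,0],[0,0,0],[0,0,0],[0,0,0],[0,0,0],[0,0,0],[0,0,0],[0,0,0]])

```text
clock: 12.3
position: [0.478, -0.2758, 0.006]
tool_rot: [3.141, 0.002, -2.871]
force: [0.4, -0.8, -0.2]
grip_width: 0.0857
```

```bash
python3 - <<'E'
from h import *
o=bot.observe();print(o["position"],o["tool_rot"],o["force"])
c=calibration("wrist");im=grab_frame("wrist");cv2.imwrite("pics/w4.png",im)
cv2.imwrite("pics/w4.png",im)
E
```

```text
[ 0.47797397 -0.27576727  0.0060125 ] [ 3.14063678e+00  1.54145528e-03 -2.87109928e+00] [ 0.44442132 -0.84366804 -0.18453616]
```

View pics/w4.png

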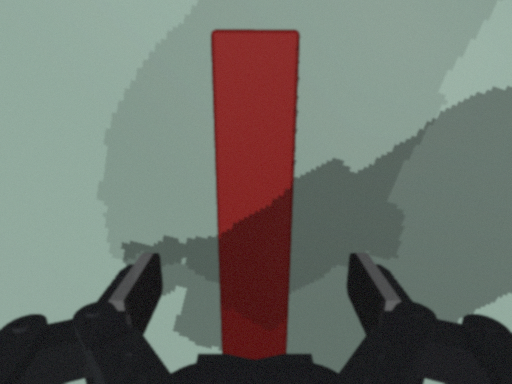

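The slat sits centred between the open fingers, its axis at column 255. Now grip and lift.

Request:
move_arm(jaw=[255,255,255,255,255,255], dp=[[0,0,0],[0,0,0],[0,0,0],[0,0,0],[0,0,0],[0,0,0]], rotation=[[0,0,0],[0,0,0],[0,0,0],[0,0,0],[0,0,0],[0,0,0]], squeeze=40)

```text
clock: 13.1
position: [0.4779, -0.2756, 0.006]
tool_rot: [3.14, 0.001, -2.871]
force: [-1.7, 1.4, 8.0]
grip_width: 0.0328
```

```bash
python3 - <<'E'
from h import *
o=bot.observe();print(o["position"],o["grip_width"],o["force"])
p,r=pose();c=calibration("wrist");im=grab_frame("wrist");h=cv2.cvtColor(im,cv2.COLOR_BGR2HSV)
m=(((h[...,0]<8)|(h[...,0]>170))&(h[...,1]>130));y,x=np.nonzero(m);v=y.min()
e=ray("wrist",(x[y<v+6].mean(),v),.016,c);print(v,"far end along slat from TCP",r.inv().apply(e-p))
plan([(p-r.apply([0,0,.019])+[0,0,.02],r),(np.array([.43,-.22,.24]),r),(np.array([.39,-.15,.26]),R.from_euler('z',TH-np.pi/2+0*0)*R.from_matrix(np.diag([-1.,1,-1])))],255)
E
```

```text
[ 0.47787529 -0.2756454   0.00599264] 0.03284659152552405 [-1.74244488  1.43520863  7.975071  ]
31 far end along slat from TCP [ 0.09898866  0.00060717 -0.01014412]
{"jaw": [255, 255, 255, 255, 255, 255, 255, 255, 255, 255], "dp": [[-0.0001, 0.0, -0.025], [0.0097, 0.0208, -0.0609], [0.0097, 0.0208, -0.061], [0.0097, 0.0209, -0.0609], [0.0096, 0.0208, -0.061], [0.0021, 0.0081, -0.0021], [0.0034, 0.0077, -0.002], [0.0046, 0.007, -0.0021], [0.0058, 0.0061, -0.0021], [0.0067, 0.0051, -0.0021]], "rotation": [[0.0, 0.0, 0.0], [0.0, 0.0, 0.0], [0.0, 0.0, 0.0], [0.0, 0.0, 0.0], [0.0, 0.0, 0.0], [0.0001, 0.0, 0.0538], [0.0, 0.0, 0.0538], [0.0001, 0.0, 0.0538], [0.0, 0.0, 0.0537], [0.0001, 0.0, 0.0538]]}
{"jaw": [255, 255, 255, 255, 255, 255, 255], "dp": [[0.0075, 0.0038, -0.0021], [0.008, 0.0026, -0.002], [0.0083, 0.0011, -0.0021], [0.0084, -0.0002, -0.0021], [0.0082, -0.0017, -0.0021], [0.0079, -0.003, -0.0021], [0.0072, -0.0043, -0.002]], "rotation": [[0.0, 0.0, 0.0538], [0.0001, -0.0001, 0.0538], [0.0, 0.0, 0.0538], [0.0001, 0.0, 0.0538], [0.0001, 0.0, 0.0538], [0.0, 0.0, 0.0537], [0.0001, 0.0, 0.0538]]}
```

Request:
move_arm(jaw=[255,255,255,255,255,255,255,255,255,255], dp=[[0,0,-0.025],[0.0097,0.0208,-0.0609],[0.0097,0.0208,-0.061],[0.0097,0.0208,-0.0609],[0.0097,0.0208,-0.061],[0.0021,0.0081,-0.0021],[0.0034,0.0077,-0.002],[0.0046,0.007,-0.0021],[0.0058,0.0061,-0.0021],[0.0067,0.0051,-0.0021]], rotation=[[0,0,0],[0,0,0],[0,0,0],[0,0,0],[0,0,0],[0,0,0.0538],[0,0,0.0538],[0,0,0.0538],[0,0,0.0538],[0,0,0.0538]])

```text
clock: 14.4
position: [0.413, -0.1907, 0.2292]
tool_rot: [3.14, -0.0, 2.561]
force: [-0.0, 0.3, -0.9]
grip_width: 0.0328
```

Request:
move_arm(jaw=[255,255,255,255,255,255,255,255], dp=[[0.0075,0.0038,-0.0021],[0.008,0.0026,-0.002],[0.0083,0.0011,-0.0021],[0.0084,-0.0002,-0.0021],[0.0082,-0.0017,-0.0021],[0.0079,-0.003,-0.0021],[0.0072,-0.0043,-0.002],[0,0,0]], rotation=[[0,0,0.0538],[0,0,0.0538],[0,0,0.0538],[0,0,0.0538],[0,0,0.0538],[0,0,0.0538],[0,0,0.0538],[0,0,0]])

```text
clock: 15.4
position: [0.3898, -0.1498, 0.2408]
tool_rot: [3.141, -0.002, 1.386]
force: [0.3, 0.1, -1.4]
grip_width: 0.0329
```

```bash
python3 - <<'E'
from h import *
o=bot.observe();print(o["position"],o["tool_rot"],o["grip_width"],o["force"],np.round(o["qpos"],3))
r=R.from_euler('z',TH-np.pi/2)*R.from_matrix(np.diag([-1.,1,-1]))
plan([(rk(-100,-6,200),r)],255)
E
```

```text
[ 0.38977487 -0.14977403  0.24084574] [ 3.14088612e+00 -1.83113306e-03  1.38555769e+00] 0.03286396190446138 [ 0.29907381  0.14126847 -1.41035426] [-0.043  0.18   0.309  2.112 -0.074  0.859  0.124]
{"jaw": [255, 255, 255, 255, 255], "dp": [[0.0665, 0.0082, 0.0151], [0.0664, 0.0082, 0.0151], [0.0665, 0.0082, 0.015], [0.0664, 0.0082, 0.015], [0.0665, 0.0082, 0.015]], "rotation": [[0.0, -0.0001, 0.0001], [0.0001, -0.0001, 0.0], [0.0, -0.0001, 0.0001], [0.0001, -0.0002, 0.0001], [0.0, -0.0001, 0.0]]}
```

Request:
move_arm(jaw=[255,255,255,255,255,255,255,255], dp=[[0.0565,0.007,0.0128],[0.0565,0.007,0.0128],[0.0565,0.007,0.0128],[0.0565,0.007,0.0128],[0.0565,0.007,0.0128],[0.0498,0.0061,0.0112],[0,0,0],[0,0,0]], rotation=[[0,0,0],[0,0,0],[0,0,0],[0,0,0],[0,0,0],[0,0,0],[0,0,0],[0,0,0]])

```text
clock: 16.4
position: [0.4715, 0.1044, 0.1809]
tool_rot: [3.141, -0.001, 1.387]
force: [-0.6, -0.5, -0.3]
grip_width: 0.033
```

```bash
python3 - <<'E'
from h import *
st();print(pose()[0],bot.observe()["tool_rot"])
c=calibration("wrist");w=grab_frame("wrist");cv2.imwrite("pics/w5.png",w);json.dump({k:np.array(v).tolist() for k,v in c.items()},open("w5.json","w"))
t=grab_frame("scene");cv2.imwrite("pics/s5.png",t)
a=cv2.resize(t[175:300,230:360],(288,277),interpolation=2)
cv2.imwrite("pics/c5.png",np.hstack([w,cv2.copyMakeBorder(a,0,384-a.shape[0],0,0,0)]))
E
```

```text
grasp in rack [-99.4  -7.  199.9] q 1.161 rad 125.7 w 0.033 F [-0.6 -0.5 -0.3] t 16.4
[0.47153286 0.10441997 0.18085832] [ 3.14144252e+00 -1.20712097e-03  1.38654850e+00]
```

View pics/c5.png

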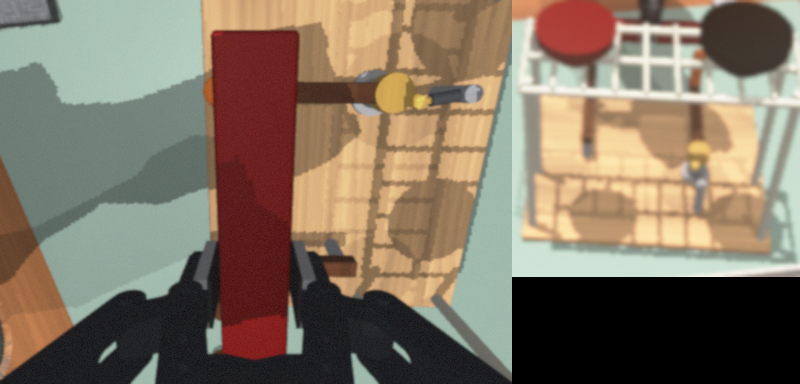

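The held slat is over the rack. In the wrist view the swing arm's axis is on row 92, the hinge at column 394 and the fixed arm's rear end at about (356,267).

```bash
python3 - <<'E'
from h import *
c=json.load(open("w5.json"));inv=lambda w:np.round(1e3*(R.from_euler('z',-TH).apply(np.append(w[:2]-O,0)))[:2],1)
w=cv2.imread("pics/w5.png");g=cv2.cvtColor(w,cv2.COLOR_BGR2HSV)
for u in(305,320,335,345):print(u,"swing rows",[ (a) for a in np.nonzero(g[70:115,u,2]<110)[0][[0,-1]]+70],"fixed",np.nonzero(g[240:290,u,2]<110)[0][[0,-1]]+240)
for n,uv,z in[("swing a",(305,92.5),.065),("swing b",(345,92.5),.065),("hinge knob .065",(394,93),.065),("hinge .08",(394,93),.08),("fixed rear",(356,267),.065),("orange front edge",(204,92),.12),("board front left edge",(204,30),.012),("board left-front (208,230)",(209,230),.012),("board rear",(452,306),.012)]:print(n,inv(ray("wrist",uv,z,c)))
e=ray("wrist",(255,31),.181+.010,c);print("slat far end",inv(e)); print("slat mid-edge", inv(ray("wrist",(255,150),.191,c)))
E
```

```text
305 swing rows [np.int64(82), np.int64(103)] fixed [251 289]
320 swing rows [np.int64(82), np.int64(103)] fixed [256 289]
335 swing rows [np.int64(82), np.int64(103)] fixed [241 289]
345 swing rows [np.int64(82), np.int64(103)] fixed [256 275]
swing a [-60.   71.3]
swing b [-29.3  71.3]
hinge knob .065 [ 8.5 71. ]
hinge .08 [ 2.2 71. ]
fixed rear [ -6.1 -80.4]
orange front edge [-129.5   71.5]
board front left edge [-143.1  123.6]
board left-front (208,230) [-146.8  -67.2]
board rear [ 128.1 -162.1]
slat far end [-98.9  93.1]
slat mid-edge [-98.8  48.4]
```

```bash
python3 - <<'E'
from h import *
r=R.from_euler('z',TH-np.pi/2)*R.from_matrix(np.diag([-1.,1,-1]))
plan([(rk(-84,-5.5,180),r,2),(rk(-84,-5.5,100),r,4)],255)
E
```

```text
{"jaw": [255, 255, 255, 255, 255, 255], "dp": [[0.0011, 0.0095, 0.0126], [0.0012, 0.0096, 0.0127], [0.0, 0.0, 0.025], [0.0, 0.0, 0.025], [0.0, 0.0, 0.025], [0.0, 0.0, 0.025]], "rotation": [[0.0001, -0.0002, 0.0], [0.0001, -0.0003, -0.0001], [0.0, 0.0, 0.0], [0.0, 0.0, 0.0], [0.0, 0.0, 0.0], [0.0, 0.0, 0.0]]}
```

Request:
move_arm(jaw=[255,255,255,255,255,255,255,255], dp=[[0.0011,0.0095,0.0126],[0.0012,0.0096,0.0127],[0,0,0.025],[0,0,0.025],[0,0,0.025],[0,0,0.02],[0,0,0],[0,0,0]], rotation=[[0,-0.0002,0],[0,-0.0003,0],[0,0,0],[0,0,0],[0,0,0],[0,0,0],[0,0,0],[0,0,0]])

```text
clock: 17.5
position: [0.4873, 0.104, 0.0851]
tool_rot: [3.141, -0.0, 1.384]
force: [1.1, -0.3, -0.6]
grip_width: 0.0328
```

```bash
python3 - <<'E'
from h import *
st();print(pose()[0],bot.observe()["tool_rot"])
c=calibration("wrist");w=grab_frame("wrist");cv2.imwrite("pics/w6.png",w);json.dump({k:np.array(v).tolist() for k,v in c.items()},open("w6.json","w"))
t=grab_frame("top");cv2.imwrite("pics/t6.png",t)
a=cv2.resize(t[140:225,180:260],(288,306),interpolation=2)
cv2.imwrite("pics/c6.png",np.hstack([w,cv2.copyMakeBorder(a,0,384-a.shape[0],0,0,0)]))
E
```

```text
grasp in rack [-83.8  -4.5 104.1] q 1.094 rad 112.2 w 0.0328 F [ 1.1 -0.3 -0.6] t 17.5
[0.48730626 0.10399563 0.08511254] [ 3.14073563e+00 -2.21804631e-04  1.38377538e+00]
```

View pics/c6.png

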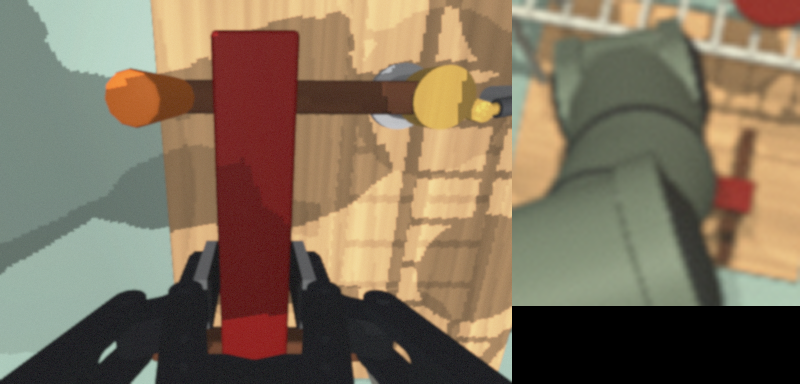

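The orange post's top is clear at (133,98), with the swing arm on rows 80–113 beside the slat. I'll measure the post and arm relative to the slat.

```bash
python3 - <<'E'
from h import *
c=json.load(open("w6.json"));p,r=pose();g=R.from_euler('z',-TH).apply(p-[*O,0])*1e3
inv=lambda w:np.round(1e3*(R.from_euler('z',-TH).apply(np.append(w[:2]-O,0)))[:2]-g[:2],1)
im=cv2.imread("pics/w6.png");h=cv2.cvtColor(im,cv2.COLOR_BGR2HSV)
o=((h[...,0]>5)&(h[...,0]<16)&(h[...,1]>190)&(h[...,2]>190)).astype(np.uint8);k=max(cv2.findContours(o,0,1)[0],key=cv2.contourArea);(x,y),rr=cv2.minEnclosingCircle(k);print("orange",x,y,rr)
for n,uv,z in[("post top centre",(133,98),.125),("top left",(106,98),.125),("top right",(160,98),.125),("arm a",(205,96),.065),("arm b",(320,97),.065),("slat end",(255,31),.095),("fixed",(300,340),.065),("hinge knob",(442,97),.085)]:print(n,inv(ray("wrist",uv,z,c)))
g=cv2.cvtColor(im,cv2.COLOR_BGR2GRAY)
print(im[320:356:2,213].tolist());print(im[320:356:2,296].tolist())
E
```

```text
orange 125.0 81.0 19.69781494140625
post top centre [-36.8  76.5]
top left [-45.1  76.5]
top right [-28.6  76.5]
arm a [-23.5  76.5]
arm b [32.3 75.9]
slat end [ 0.7 99.9]
fixed [ 28.6 -69. ]
hinge knob [80.4 76. ]
[[57, 74, 90], [67, 89, 109], [82, 111, 140], [65, 88, 108], [37, 42, 55], [31, 39, 58], [26, 37, 55], [28, 41, 58], [32, 39, 55], [32, 42, 58], [30, 43, 65], [39, 54, 84], [49, 66, 102], [46, 66, 102], [51, 68, 110], [47, 70, 107], [48, 62, 98], [40, 43, 55]]
[[44, 55, 64], [56, 69, 84], [67, 87, 108], [61, 78, 97], [30, 40, 52], [37, 42, 59], [32, 40, 58], [34, 41, 60], [34, 40, 60], [28, 38, 60], [32, 41, 64], [43, 61, 93], [53, 74, 112], [58, 81, 124], [55, 77, 123], [56, 76, 121], [51, 69, 107], [43, 50, 62]]
```

Request:
move_arm(jaw=[255,255,255,255,255,255], dp=[[0,0.0038,0],[0,0,0.005],[0,0,0.005],[0,0,0.005],[0,0,0],[0,0,0]], rotation=[[0,0,0],[0,0,0],[0,0,0],[0,0,0],[0,0,0],[0,0,0]])

```text
clock: 18.35
position: [0.49, 0.1035, 0.0728]
tool_rot: [3.141, -0.0, 1.384]
force: [0.3, -1.2, -1.1]
grip_width: 0.0327
```

Request:
move_arm(jaw=[255,255,255], dp=[[0,0,0.0015],[0,0,0],[0,0,0]], rotation=[[0,0,0],[0,0,0],[0,0,0]])

```text
clock: 18.73
position: [0.49, 0.1035, 0.0716]
tool_rot: [3.141, -0.0, 1.384]
force: [0.0, 0.6, -0.4]
grip_width: 0.0326
```

Request:
move_arm(jaw=[255,255,255], dp=[[0,0,0.0015],[0,0,0],[0,0,0]], rotation=[[0,0,0],[0,0,0],[0,0,0]])

```text
clock: 19.1
position: [0.4901, 0.1035, 0.0709]
tool_rot: [3.141, -0.0, 1.384]
force: [-4.0, -1.0, 13.9]
grip_width: 0.0325
```

Contact is firm at 14 N and at the expected height. I'll release and lift straight up.

Request:
move_arm(jaw=[140,120,80,60,60,60,60,60,60,60], dp=[[0,0,0],[0,0,0],[0,0,0],[0,0,0],[0,0,-0.01],[0,0,-0.03],[0,0,-0.05],[0,0,-0.05],[0,0,0],[0,0,0]], rotation=[[0,0,0],[0,0,0],[0,0,0],[0,0,0],[0,0,0],[0,0,0],[0,0,0],[0,0,0],[0,0,0],[0,0,0]])

```text
clock: 20.35
position: [0.4897, 0.1035, 0.1824]
tool_rot: [3.141, -0.0, 1.384]
force: [-0.4, 0.2, -0.2]
grip_width: 0.0649
```

```bash
python3 - <<'E'
from h import *
st()
c=calibration("wrist");w=grab_frame("wrist");cv2.imwrite("pics/w7.png",w);json.dump({k:np.array(v).tolist() for k,v in c.items()},open("w7.json","w"))
t=grab_frame("scene");cv2.imwrite("pics/s7.png",t)
a=cv2.resize(t[175:300,230:360],(288,277),interpolation=2)
cv2.imwrite("pics/c7.png",np.hstack([w,cv2.copyMakeBorder(a,0,384-a.shape[0],0,0,0)]))
E
```

```text
grasp in rack [-81.4  -4.6 201.4] q 1.079 rad 110.3 w 0.0649 F [-0.4  0.2 -0.2] t 20.35
```

View pics/c7.png

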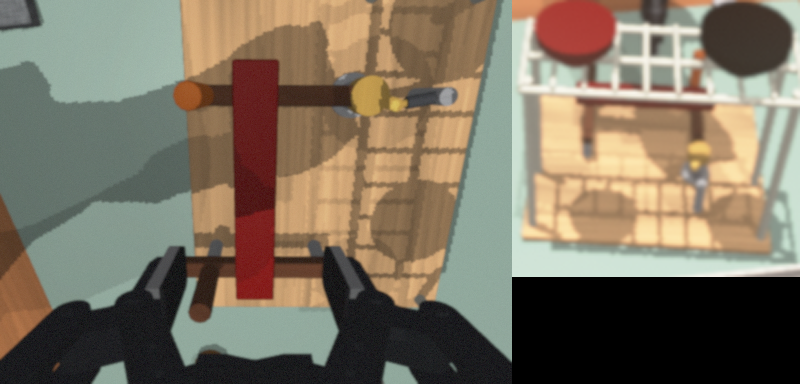

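The slat lies across both arms, from (256,60) to (254,298), behind both posts. Now the numbers.

```bash
python3 - <<'E'
from h import *
c=json.load(open("w7.json"))
inv=lambda uv,z:np.round(1e3*(R.from_euler('z',-TH).apply(np.append(ray("wrist",uv,z,c)[:2]-O,0)))[:2],1)
im=cv2.imread("pics/w7.png");h=cv2.cvtColor(im,cv2.COLOR_BGR2HSV)
m=(((h[...,0]<6)|(h[...,0]>172))&(h[...,1]>150)).astype(np.uint8);m[:50]=0;m[310:]=0
k=max(cv2.findContours(m,0,1)[0],key=cv2.contourArea);r=cv2.minAreaRect(k);b=cv2.boxPoints(r);w=np.array([inv(q,.081) for q in b]);print(r,w.tolist(),"centre",w.mean(0))
for u in(215,225,300,320):print(u,[(v,im[v,u].tolist()) for v in range(254,282,3)])
for n,uv,z in[("swing l",(215,96),.065),("swing r",(320,96),.065),("post top",(187,96),.125),("fixed post top",(200,313),.125),("fixed",(300,270),.065),("fixed264",(300,264),.065)]:print(n,inv(uv,z))
E
```

```text
((255.0, 179.0), (238.0, 46.0), 90.0) [[-96.4, 95.5], [-64.0, 95.4], [-60.0, -100.9], [-101.0, -100.8]] centre [-80.35  -2.7 ]
215 [(254, [78, 76, 75]), (257, [31, 40, 54]), (260, [27, 34, 47]), (263, [31, 36, 53]), (266, [32, 40, 52]), (269, [25, 36, 46]), (272, [22, 27, 46]), (275, [28, 34, 47]), (278, [31, 39, 51]), (281, [31, 39, 53])]
225 [(254, [100, 141, 174]), (257, [38, 53, 70]), (260, [28, 35, 50]), (263, [32, 44, 68]), (266, [45, 58, 94]), (269, [42, 60, 90]), (272, [40, 54, 87]), (275, [43, 60, 94]), (278, [101, 143, 183]), (281, [115, 160, 202])]
300 [(254, [103, 144, 182]), (257, [49, 67, 86]), (260, [31, 39, 52]), (263, [37, 49, 74]), (266, [48, 65, 102]), (269, [52, 68, 106]), (272, [45, 63, 99]), (275, [41, 63, 98]), (278, [92, 129, 167]), (281, [118, 163, 205])]
320 [(254, [80, 76, 78]), (257, [33, 41, 51]), (260, [25, 32, 47]), (263, [30, 41, 66]), (266, [46, 64, 100]), (269, [44, 62, 96]), (272, [42, 59, 89]), (275, [44, 58, 91]), (278, [79, 109, 143]), (281, [104, 143, 181])]
swing l [-111.2   71.1]
swing r [-29.8  71. ]
post top [-121.    71.7]
fixed post top [-121.4  -82.2]
fixed [-39.  -82.2]
fixed264 [-39.2 -76. ]
```

```bash
python3 -c "
from workcell import workorder;from h import *;st();print(workorder.job_done())"
```

```text
grasp in rack [-81.6  -4.7 200.7] q 1.079 rad 110.6 w 0.0655 F [ 0.6 -0.5  0.2] t 20.45
the job is handed in; nothing more can be done
None
```

I swung the folded arm out by its orange post to the end stop, then laid the red slat across both arms and handed the job in at 20.5 s.

**Swinging arm:** The first grip was too high on the post, so I let go, went deeper and gripped again before pulling. Side forces reached about 28 N during the swing, because my rack position was a few millimetres off. I corrected that partway. At the end the arm met its stop at about 1.82 rad, and it stayed there after release.

**Slat:** I lowered it until it pressed on the arms with about 14 N, at the expected height, and only then let go.

**Last wrist picture:**

| Check | Measured | Asked for |
|---|---|---|
| Slat centre behind the posts' axes | about 41 mm | 40 mm |
| Square to the arms | within about 0.3° | square |
| Off centre between the arms | about 3 mm towards the swinging arm | 0 mm |
| Swinging arm | straight to the front | straight to the front |

**Disagreements and gaps:**
- The camera views disagreed by up to about 8 mm on the rack's front-to-back position, so I placed the slat relative to the posts seen in the close-up.
- The arm spacing measured 153 mm instead of 155 mm.
- I did not measure the bystanders again at the end. I saw no contact with any of them.

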